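# Clear the cut blocks from the mitre box

### The arm

A 6-joint arm with a two-finger parallel gripper is mounted at the origin on a cart in front of the work surface, level with it; the furniture and walls round the work are solid. World frame = base frame: x ahead of the robot, y to its left, z up, the work surface at z = 0. Lengths are in m, angles in rad, forces in N, time in s.
With the tool pointing down it reaches from about 0.3 to 0.85 m from the base axis. Payload 4.2 kg.
Tool frame: the origin (TCP) lies at the very end of the fingers, on their centre line; the grasp point (between the pads) lies 19 mm behind it; z points along the fingers, y is the line along which they close (so a half turn about z gives the same grasp; the last joint's range is limited). The gripper opens to 91 mm and grips with 3 to 60 N. Pads are 32 mm wide; open, the fingers measure 118 mm over their backs; the gripper's body (76 mm by 178 mm) begins 60 mm behind the grasp point.
Start: joints at [1.295, 0.32, 1.565, -0, 1.257, -0.02], TCP at [0.145, 0.556, 0.214] pointing down, gripper open.
Joint ranges: [-3.11, 3.11], [-0.84, 2.01], [0.21, 2.61], [-1.34, 4.49], [0.05, 2.63], [-2.56, 2.56]. Speed limits (rad/s): [2.57, 2.57, 3.14, 3.14, 3.14, 3.14].

### API

Orientations are given as a unit quaternion [w, x, y, z].
In Python, from rig import manip, cams gives the robot as it stands.
- The arm moves only by the tool move_arm, never from a script. Its argument "targets" is a list that holds one entry, the list of rows, each a list of 7 numbers: the shift along the tool's x, y, z in m, then the turn, a rotation vector about the tool's x, y, z in rad, then the closure, from 0 (fully open) to 1 (shut). In form: [[[x, y, z, wx, wy, wz, fingers], ...]]. A call has 1 to 12 rows; each row shifts and turns the commanded pose from where the row before left it, along the tool's axes as they then stand; what a row does not reach is not made up. A row lasts 1/12 s, in which the tool goes at most 41.7 mm and 7.16 degrees, less where a joint would pass 70% of its speed; a pose out of reach is approached as far as the arm can. A call is refused whole if a number of a shift passes 0.0417 or a number of a turn 0.125, either way. A call with a gripper value outside its range is refused whole. The fingers move at their own pace and stop on an object; the grip force is fixed at half the most. Time passes only in rows, so rows that do not move let the fingers close. It gives the time, the measured TCP pose, the force, the opening and the grip force at its end, in the units of the state.
- manip.read_state(): the state, without advancing time (a new reading comes with each control period).
- cams.read_camera(name): name is "side" or "top"; returns the picture (400x640x3 uint8, red, green, blue); there is no depth.
- cams.camera_model(name): a dict with "K" (3x3 intrinsics, pixels), "rvec" (rotation vector, rad) and "tvec" (3), from world to camera coordinates, as OpenCV has them. Camera axes: x right, y down, z forward; pixel columns grow to the right and rows downward; lengths in m; the calibration is good to about 2 mm. A picture is of the moment at which its call begins. camera_model takes no time and is no camera call.
- manip.close_job(): hands the job in; it is judged then, once.
The state is a dict: "t": time; "q": joint angles; "joint_velocities": joint speeds; "joint_efforts": joint torques, N m; "tool_pos": TCP position; "eef_rot": TCP orientation; "wrist_force": force on the tool from outside, world axes, zero at the start; "moment": the same for the moment, N m; "gripper_width": finger opening in m; "grasp_force": force on a finger pad.
Only numpy, scipy, OpenCV 4.12 (cv2) and the standard library are available. Lean on these libraries where they do the work, as an engineer would, in place of code of your own. Each camera call takes 0.05 s, during which the arm holds its last target. There are 200 camera calls.

### The job

The three walnut blocks in the mitre box are finished and the box has to be cleared. Press the wooden length stop in its floor down flush, then sweep all three blocks along the channel and off the open end, so that they drop right into the grey tray that waits there. Only push with the fingertips: do not pick up or lift the blocks, and leave the tray and the tools on the bench where they are.

Things in the scene. Friction and masses are not known exactly. Their poses are not given: they have to be found in the camera images.
- mitre_box: Wooden mitre box fixed to the bench: straight channel 320 mm long, open at both ends. Origin on the bench under its centre; y runs along the channel to the end over the tray (y = +160 mm; other end -160 mm), x across, z up. Channel 86 mm wide inside, floor 88 mm above the bench; two side walls 15 mm thick, top at z = 124 mm. The dark saw kerfs in the walls are only marks.
- length_stop (a joint): Length stop: hardwood block, 50 mm across the channel and 26 mm along it, sliding up and down through the floor 122 mm from the box centre towards the tray end; it stays where put. Value in m: 0 = standing 24 mm above the floor, closing the way; grows when pressed down; 0.0245 = fully down, 0.5 mm below the floor. Stiff: about 7 N of push, more when fast.
- stop_top (a point): Centre of the top face of the length stop, where it is pressed; it moves with it.
- open_end (a point): Middle of the floor's edge at the open end of the channel, over the tray (88 mm above the bench). Beyond it things drop about 85 mm into the tray.
- parts_tray: Grey sheet-metal parts tray, loose (about 0.9 kg), 190 x 160 mm and 58 mm high, walls and floor 3 mm. Origin at the centre of its underside, x and y along the same directions as the mitre box's; its near wall is tucked about 15 mm under the overhanging open end of the box.
- block_1_mid (a point): Centre of walnut block 1, a dark-brown wooden block of 40 x 60 x 40 mm (its own x, y, z), about 70 g, loose on the channel's floor between the stop and the far end; block 1 lies nearest the stop, block 3 farthest from it.
- block_2_mid (a point): Centre of walnut block 2, a dark-brown wooden block of 40 x 60 x 40 mm (its own x, y, z), about 70 g, loose on the channel's floor between the stop and the far end; block 1 lies nearest the stop, block 3 farthest from it.
- block_3_mid (a point): Centre of walnut block 3, a dark-brown wooden block of 40 x 60 x 40 mm (its own x, y, z), about 70 g, loose on the channel's floor between the stop and the far end; block 1 lies nearest the stop, block 3 farthest from it.
- dividers: Bystander: pair of slim steel dividers, 63 x 198 x 9 mm, lying on the bench behind the mitre box. Origin at the centre of its underside.
- pine_strip: Bystander: pale pine strip, 45 x 140 x 22 mm, lying on the bench right of the vice. Origin at the centre of its underside.
- pencil: Bystander: red pencil, 142 mm long and 7 mm thick, on the bench in front of the mitre box. Origin at the centre of its underside.
- cork_block: Bystander: cork sanding block, 64 x 114 x 30 mm, on the bench behind and right of the vice. Origin at the centre of its underside.
Not all that is in view belongs to the job. Leave any green look-alike of the part that bears block_1_mid alone. Leave any white look-alike of the part that bears block_3_mid alone.

How it is judged:
By the outcome, as a careful person would: the job done as asked, in the order asked, and still so for the second after the job is handed in, with the robot touching nothing.
It also fails if it takes over 58 s, if anything falls off the work surface, if the arm or the gripper's body presses on something with over 40 N, if the wrist force passes 120 N, or if a joint passes its speed limit or range.

## Working session

There is one attempt and no reset: what is moved stays moved. The work goes in short steps, Python scripts to look and compute and a tool call to move; the robot and the scene stay as the last step left them, time stands still between calls to the robot, and variables do not carry over. Pictures are saved under pics/ and viewed, at most 10 in all, crops included, and the job is handed in when it is done.

Besides the shell and the picture viewer there is one more tool, called after "Request:" in YAML: its name, and indented under it one key for each argument. move_arm: Moves the arm, as the interface text tells. Its arguments: {"type":"object","properties":{"targets":{"type":"array","items":{"type":"array","items":{"type":"array","items":{"type":"number"}}}}},"required":["targets"]}

```bash
mkdir -p pics; python3 - <<'E'
from rig import manip,cams
import cv2
for n in("side","top"):
    im=cams.read_camera(n); cv2.imwrite(f"pics/{n}0.png",im[:,:,::-1])
    m=cams.camera_model(n); print(n,m)
print(manip.read_state())
E
```

```text
side {'K': array([[504.61722306,   0.        , 318.7395597 ],
       [  0.        , 504.61722306, 203.20815254],
       [  0.        ,   0.        ,   1.        ]]), 'rvec': array([ 0.14459596, -2.96340751,  0.90971996]), 'tvec': array([ 0.57638695, -0.03833655,  1.42233946])}
top {'K': array([[508.92508005,   0.        , 315.71218617],
       [  0.        , 508.92508005, 202.89904703],
       [  0.        ,   0.        ,   1.        ]]), 'rvec': array([ 2.180262  , -2.03738018,  0.20243264]), 'tvec': array([0.16255335, 0.5885773 , 1.49600577])}
{'t': 0.1, 'q': array([ 1.29501100e+00,  3.20217384e-01,  1.56553093e+00, -7.53655193e-06,
        1.25739756e+00, -1.99920217e-02]), 'joint_velocities': array([ 0.00257234, -0.00183647, -0.00213511, -0.00086168,  0.00126424,
        0.00023363]), 'joint_efforts': array([ 7.21403230e-04, -4.13335347e+01, -2.32508951e+01,  7.29528721e-02,
        4.22507711e-02, -7.95153937e-05]), 'tool_pos': array([0.14535933, 0.55586687, 0.21322057]), 'eef_rot': array([-1.10889034e-04,  1.27547066e-01,  9.91832215e-01, -7.68661657e-04]), 'wrist_force': array([ 0.69193456,  0.03656526, -0.29953594]), 'moment': array([-0.02599688, -0.0210159 , -0.00466569]), 'grasp_force': 0.0, 'gripper_width': 0.09083168088168868}
```

View pics/side0.png

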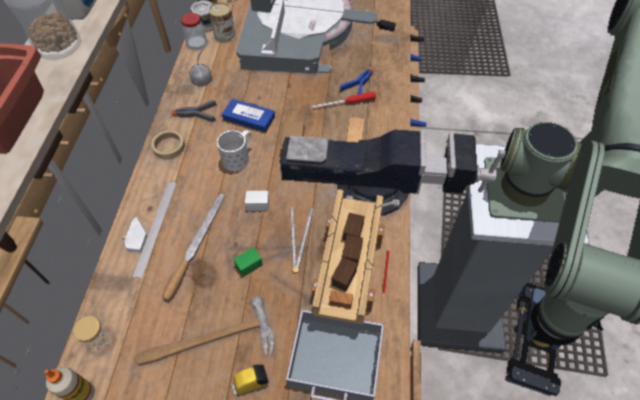

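View pics/top0.png

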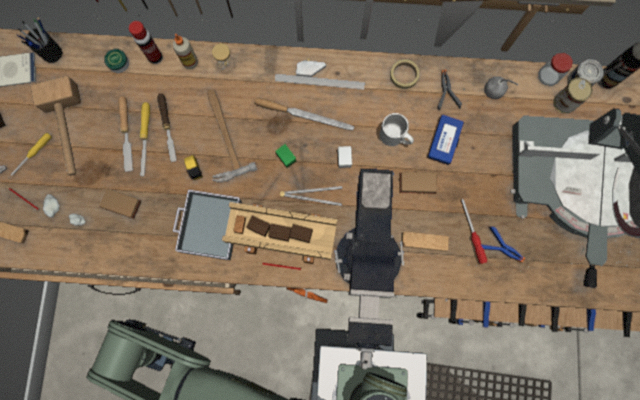

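The side view shows the box at about (345,255), with the tray at (335,355). The top view shows the box at about (280,230) and the tray at (208,225), with the stop as an orange block at (240,225) and the dark-brown blocks in the channel. The green block (286,155) and white block (345,156) on the bench are look-alikes, so I'll leave them alone. Next I'll enlarge the box and measure it.

```bash
cat > h.py <<'E'
import numpy as np,cv2
from rig import manip,cams
def proj(n,P):
    m=cams.camera_model(n); return cv2.projectPoints(np.float64(P).reshape(-1,3),m["rvec"],m["tvec"],m["K"],None)[0].reshape(-1,2)
def ray(n,px,z):
    m=cams.camera_model(n);R=cv2.Rodrigues(m["rvec"])[0];c=-R.T@m["tvec"]
    d=(np.c_[cv2.undistortPoints(np.float64(px).reshape(-1,1,2),m["K"],None).reshape(-1,2),np.ones(np.size(px)//2)])@R
    return c+d*((z-c[2])/d[:,2])[:,None]
E
python3 - <<'E'
from h import *
t=cv2.imread("pics/top0.png");s=cv2.imread("pics/side0.png")
a=cv2.resize(t[180:270,165:345],None,fx=4.4,fy=4.4,interpolation=3)
b=cv2.resize(s[180:320,270:410],None,fx=4.2,fy=4.2,interpolation=3)
cv2.imwrite("pics/tc.png",a);cv2.imwrite("pics/sc.png",b)
for n in("top","side"):
    m=cams.camera_model(n);print(n,-cv2.Rodrigues(m["rvec"])[0].T@m["tvec"],proj(n,[[.145,.556,.214]]))
E
```

```text
top [0.26439658 0.17438914 1.58447561] [[168.57463449 343.90398346]]
side [0.47960153 0.88282977 1.16074765] [[518.81996632 357.26467531]]
```

View pics/tc.png

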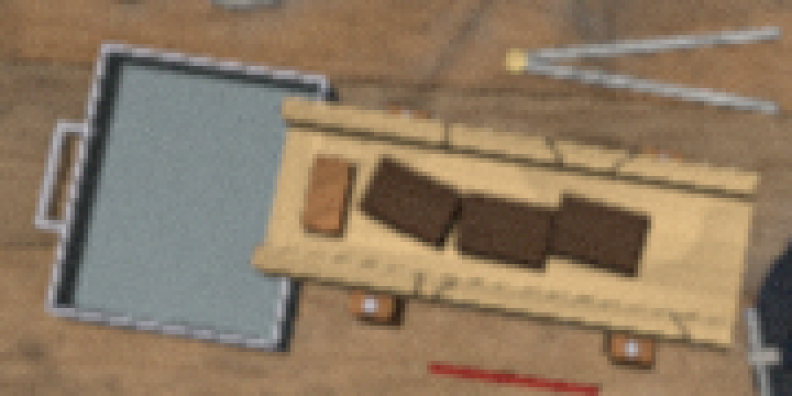

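View pics/sc.png

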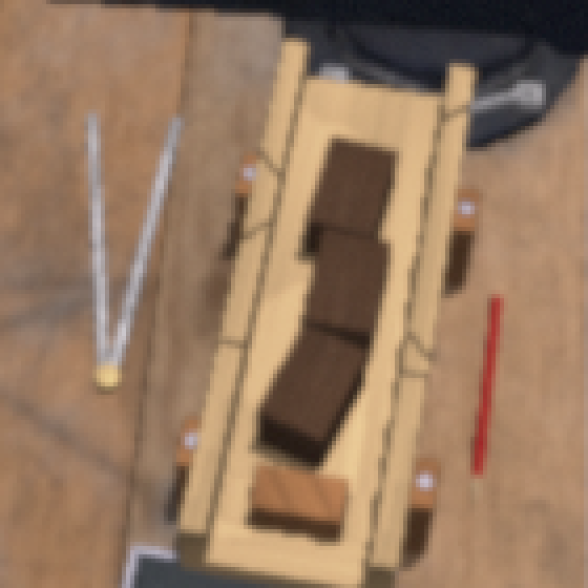

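The crops show the stop as an orange block beside the tray, at about (328,195) in the top crop. Next to it are dark-brown blocks 1, 2 and 3, at (410,200), (505,230) and (600,235). They are the only brown ones, so they are the ones meant. The vice's dark body lies just past the right end.

```bash
python3 - <<'E'
from h import *
np.set_printoptions(precision=4,suppress=True)
T=lambda p:np.float64(p)/4.4+[165,180]-.4
S=lambda p:np.float64(p)/4.2+[270,180]-.4
c=ray("top",T([[285,100],[757,173],[725,345],[253,268]]),.124)
cs=ray("side",S([[283,40],[477,65],[180,530],[402,540]]),.124)
print("box corners top",c,c.mean(0));print("side",cs)
for nm,n,F,im in(("T","top",T,"pics/top0.png"),("S","side",S,"pics/side0.png")):
    h=cv2.cvtColor(cv2.imread(im),cv2.COLOR_BGR2HSV)
    x0,y0,x1,y1=(245,205,320,250) if n=="top" else (325,208,372,300)
    # contour of dark pixels
    m=np.zeros(h.shape[:2],np.uint8); sub=(h[y0:y1,x0:x1,2]<100); m[y0:y1,x0:x1]=sub*255
    ys,xs=np.where(m); print(nm,"dark",len(xs))
print("blocks top",ray("top",T([[410,201],[505,230],[600,235]]),.128))
print("blocks corners b3 right",ray("top",T([[648,213],[635,275]]),.128))
print("blocks corners b3 side",ray("side",S([[335,140],[398,152]]),.128))
print("stop top",ray("top",T([[328,195]]),.112),ray("side",S([[299,490]]),.112))
print("tray top corners",ray("top",T([[105,47],[327,80],[285,348],[52,312]]),.058))
a=c[0]-c[1];print("yaw of box y", np.degrees(np.arctan2(a[1],a[0])), (c[0]+c[3]-c[1]-c[2])/2, (c[0]-c[3]))
# vice jaw height: top-view near-left top corner vs side
for z in(.1,.15,.2): print(z,ray("top",[[357,170],[392,170],[353,292]],z)[:,:2].round(3).tolist(),ray("side",[[283,137],[283,180],[420,190]],z)[:,:2].round(3).tolist())
E
```

```text
box corners top [[0.5478 0.4536 0.124 ]
 [0.5198 0.1368 0.124 ]
 [0.405  0.1508 0.124 ]
 [0.4344 0.4631 0.124 ]] [0.4767 0.3011 0.124 ]
side [[0.518  0.1367 0.124 ]
 [0.4013 0.1442 0.124 ]
 [0.5462 0.4543 0.124 ]
 [0.4312 0.4487 0.124 ]]
T dark 887
S dark 1305
blocks top [[0.485  0.3637 0.128 ]
 [0.47   0.2997 0.128 ]
 [0.471  0.2372 0.128 ]]
blocks corners b3 right [[0.4876 0.2068 0.128 ]
 [0.4462 0.2124 0.128 ]]
blocks corners b3 side [[0.4821 0.208  0.128 ]
 [0.4453 0.2129 0.128 ]]
stop top [[0.4878 0.4207 0.112 ]] [[0.4865 0.4208 0.112 ]]
tray top corners [[0.5899 0.5959 0.058 ]
 [0.5768 0.4384 0.058 ]
 [0.389  0.4486 0.058 ]
 [0.4026 0.6101 0.058 ]]
yaw of box y 84.93625583872318 [0.0287 0.3145 0.    ] [ 0.1135 -0.0095  0.    ]
0.1 [[0.678, 0.084], [0.685, -0.021], [0.315, 0.077]] [[0.683, -0.045], [0.662, 0.103], [0.305, 0.102]]
0.15 [[0.664, 0.087], [0.67, -0.015], [0.313, 0.08]] [[0.674, -0.001], [0.654, 0.14], [0.314, 0.139]]
0.2 [[0.65, 0.09], [0.656, -0.008], [0.311, 0.083]] [[0.664, 0.042], [0.645, 0.177], [0.322, 0.176]]
```

Request:
move_arm:
  targets:
    - [[0,0,0,0,0,0.117,1],[0,0,0,0,0,0.117,1],[0,0,0,0,0,0.117,1],[0,0,0,0,0,0.117,1],[0,0,0,0,0,0.117,1],[0,0,0,0,0,0.117,1],[0,0,0,0,0,0.117,1],[0,0,0,0,0,0.117,1],[0,0,0,0,0,0.117,1],[0,0,0,0,0,0.117,1],[0,0,0,0,0,0.117,1],[0,0,0,0,0,0.117,1]]

```text
t: 1.1
tool_pos: [0.1454, 0.556, 0.2135]
eef_rot: [0.0, 0.74, 0.673, -0.0]
wrist_force: [0.3, -0.3, -0.2]
gripper_width: 0.0142
grasp_force: 0.0
```

```bash
cat >> h.py <<'E'
from scipy.spatial.transform import Rotation as Ro
C=np.array([.476,.300,0]);u=np.array([.0885,.9961,0]);v=np.array([.9961,-.0885,0])
def st(goals=()):
    s=manip.read_state();q=s["eef_rot"];R=Ro.from_quat(np.r_[q[1:],q[0]]).as_matrix();p=s["tool_pos"]
    print("t",s["t"],"box",((p-C)@np.c_[u,v,[0,0,1]]).round(4),"(along,across,z) F",s["wrist_force"].round(1),"w",round(s["gripper_width"],4))
    Rt=np.c_[u,v,[0,0,-1]];print("rot err",Ro.from_matrix(R.T@Rt).as_rotvec().round(3))
    for g in goals: print("to",g,(R.T@(C+u*g[0]+v*g[1]+[0,0,g[2]]-p)).round(4))
E
python3 -c "
from h import *
st([(.122,0,.16)])"
```

```text
t 1.1 box [ 0.2257 -0.352   0.2135] (along,across,z) F [ 0.3 -0.3 -0.2] w 0.0142
rot err [-0.     0.001 -0.006]
to (0.122, 0, 0.16) [-0.1015  0.3526  0.0535]
```

Request:
move_arm:
  targets:
    - [[-0.0085,0.0294,0.0045,0,0,-0.006,1],[-0.0085,0.0294,0.0045,0,0,0,1],[-0.0085,0.0294,0.0045,0,0,0,1],[-0.0085,0.0294,0.0045,0,0,0,1],[-0.0085,0.0294,0.0045,0,0,0,1],[-0.0085,0.0294,0.0045,0,0,0,1],[-0.0085,0.0294,0.0045,0,0,0,1],[-0.0085,0.0294,0.0045,0,0,0,1],[-0.0085,0.0294,0.0045,0,0,0,1],[-0.0085,0.0294,0.0045,0,0,0,1],[-0.0085,0.0294,0.0045,0,0,0,1],[0,0,0,0,0,0,1]]

```text
t: 2.1
tool_pos: [0.4643, 0.4335, 0.1626]
eef_rot: [0.001, 0.737, 0.676, -0.0]
wrist_force: [-0.9, -0.9, 0.1]
gripper_width: 0.0005
grasp_force: 0.0
```

```bash
python3 -c "
from h import *
st([(.122,0,.12),(.122,0,.088)])
ims=[cv2.resize(cams.read_camera('side')[180:320,270:410],(590,590)),]
cv2.imwrite('pics/s1.png',ims[0][:,:,::-1])"
```

```text
t 2.1 box [ 0.1319 -0.0234  0.1626] (along,across,z) F [-0.9 -0.9  0.1] w 0.0005
rot err [0.001 0.002 0.001]
to (0.122, 0, 0.12) [-0.0099  0.0234  0.0427]
to (0.122, 0, 0.088) [-0.0098  0.0233  0.0747]
```

View pics/s1.png

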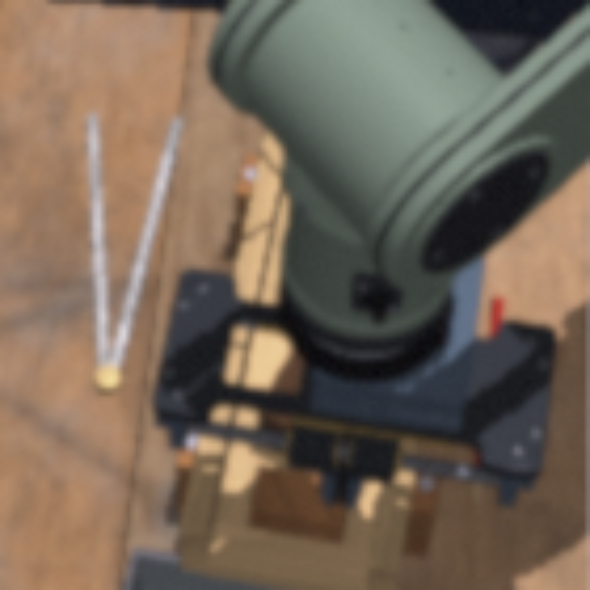

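Request:
move_arm:
  targets:
    - [[0.004,0.0117,0,0,0,0,1],[0.004,0.0117,0,0,0,0,1],[0,0,0,0,0.12,0,1],[0,0,0,0,0.12,0,1],[0,0,0,0,0,0,1],[0,0,0,0,0,0,1]]

```text
t: 2.65
tool_pos: [0.4828, 0.4411, 0.1644]
eef_rot: [-0.081, 0.731, 0.672, 0.087]
wrist_force: [-0.2, 0.5, -0.2]
gripper_width: 0.0006
grasp_force: 0.0
```

```bash
python3 -c "
from h import *
st([(.1395,0,.122),(.1395,0,.0912)])"
```

```text
t 2.65 box [ 0.1412 -0.0057  0.1644] (along,across,z) F [-0.2  0.5 -0.2] w 0.0006
rot err [-0.002 -0.238  0.004]
to (0.1395, 0, 0.122) [-0.0116  0.0058  0.0408]
to (0.1395, 0, 0.0912) [-0.0189  0.0058  0.0707]
```

Request:
move_arm:
  targets:
    - [[-0.003,0.0015,0.01,0,0,0,1],[-0.003,0.0015,0.01,0,0,0,1],[-0.003,0.0015,0.01,0,0,0,1],[-0.0026,0.0013,0.0108,0,0,0,1],[-0.0007,0,0.003,0,0,0,1],[-0.0007,0,0.003,0,0,0,1],[-0.0007,0,0.003,0,0,0,1],[-0.0007,0,0.003,0,0,0,1],[0,0,0,0,0,0,1]]

```text
t: 3.4
tool_pos: [0.4889, 0.4401, 0.11]
eef_rot: [-0.081, 0.73, 0.672, 0.087]
wrist_force: [-0.9, -0.8, 2.6]
gripper_width: 0.0006
grasp_force: 1.4
```

```bash
python3 -c "
from h import *
st([(.1395,0,.0912)])"
```

```text
t 3.4 box [0.1407 0.0004 0.11  ] (along,across,z) F [-0.9 -0.8  2.6] w 0.0006
rot err [-0.002 -0.239  0.006]
to (0.1395, 0, 0.0912) [-0.0056 -0.0004  0.018 ]
```

Request:
move_arm:
  targets:
    - [[-0.0008,0,0.003,0,0,0,1],[-0.0008,0,0.003,0,0,0,1],[-0.0008,0,0.003,0,0,0,1],[-0.0008,0,0.003,0,0,0,1],[-0.0008,0,0.003,0,0,0,1],[-0.0007,0,0.002,0,0,0,1],[-0.0003,0,0.001,0,0,0,1],[0,0,0,0,0,0,1],[0,0,0,0,0,0,1]]

```text
t: 4.15
tool_pos: [0.4893, 0.4403, 0.0921]
eef_rot: [-0.082, 0.73, 0.672, 0.088]
wrist_force: [-2.4, -0.2, 5.5]
gripper_width: 0.0005
grasp_force: 2.6
```

```bash
python3 -c "
from h import *
st([(.1395,0,.0912)])"
```

```text
t 4.15 box [0.141  0.0008 0.0921] (along,across,z) F [-2.4 -0.2  5.5] w 0.0005
rot err [-0.001 -0.241  0.006]
to (0.1395, 0, 0.0912) [-0.0016 -0.0008  0.0005]
```

Request:
move_arm:
  targets:
    - [[-0.0003,0,0.001,0,0,0,1],[0,0,0,0,0,0,1],[-0.0003,0,0.001,0,0,0,1],[0,0,0,0,0,0,1],[0,0,0,0,0,0,1]]

```text
t: 4.57
tool_pos: [0.4893, 0.4404, 0.0912]
eef_rot: [-0.082, 0.73, 0.672, 0.089]
wrist_force: [-4.4, -2.2, 10.1]
gripper_width: 0.0002
grasp_force: 5.4
```

Request:
move_arm:
  targets:
    - [[-0.0003,0,0.001,0,0,0,1],[0,0,0,0,0,0,1],[-0.0003,0,0.001,0,0,0,1],[0,0,0,0,0,0,1],[0,0,0,0,0,0,1]]

```text
t: 4.98
tool_pos: [0.4893, 0.4405, 0.0909]
eef_rot: [-0.082, 0.73, 0.672, 0.09]
wrist_force: [-7.4, -4.0, 20.8]
gripper_width: 0.0004
grasp_force: 9.7
```

Request:
move_arm:
  targets:
    - [[0.004,0,-0.016,0,0,0,1],[0.005,0,-0.02,0,0,0,1],[0.005,0,-0.02,0,0,0,1],[0.005,0,-0.02,0,0,0,1],[0,0,0,0,-0.12,0,1],[0,0,0,0,-0.12,0,1],[-0.02,0,0,0,0,0,1],[-0.02,0,0,0,0,0,1],[-0.02,0,0,0,0,0,1],[-0.02,0,0,0,0,0,1],[0,0,0,0,0,0,1]]

```text
t: 5.9
tool_pos: [0.4826, 0.3574, 0.1652]
eef_rot: [0.0, 0.736, 0.677, -0.001]
wrist_force: [-0.1, 0.8, -1.0]
gripper_width: 0.0003
grasp_force: 0.0
```

Request:
move_arm:
  targets:
    - [[-0.02,0,0,0,0,0,0.67],[-0.02,0,0,0,0,0,0.67],[-0.02,0,0,0,0,0,0.67],[-0.02,0,0,0,0,0,0.67],[-0.02,0,0,0,0,0,0.67],[-0.02,0,0,0,0,0,0.67],[-0.02,0,0,0,0,0,0.67],[-0.02,0,0,0,0,0,0.67],[-0.02,0,0,0,0,0,0.67],[0,0,0,0,0,0,0.67],[0,0,0,0,0,0,0.67]]

```text
t: 6.82
tool_pos: [0.4687, 0.181, 0.1655]
eef_rot: [-0.0, 0.736, 0.677, 0.001]
wrist_force: [0.9, 0.7, 0.2]
gripper_width: 0.0301
grasp_force: 0.0
```

```bash
python3 -c "
from h import *
st([(-.122,0,.15),(-.122,0,.094)])
im=cv2.resize(cams.read_camera('side')[180:320,270:410],(590,590))
cv2.imwrite('pics/s2.png',im[:,:,::-1])"
```

```text
t 6.8167 box [-0.1192  0.0032  0.1655] (along,across,z) F [0.9 0.7 0.2] w 0.0301
rot err [ 0.001 -0.001  0.004]
to (-0.122, 0, 0.15) [-0.0028 -0.0033  0.0155]
to (-0.122, 0, 0.094) [-0.0029 -0.0033  0.0715]
```

View pics/s2.png

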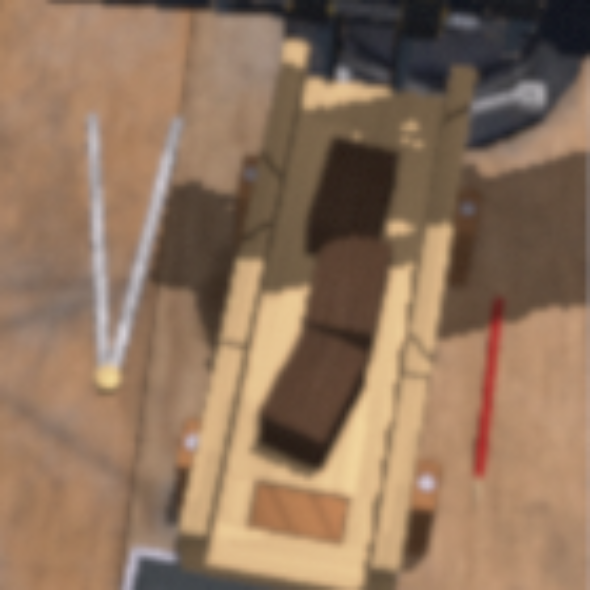

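The stop (about (298,510) in this crop) is now flush with the floor, and the blocks haven't moved. I'll go down behind block 3.

Request:
move_arm:
  targets:
    - [[-0.002,-0.0016,0.012,0,0,0.004,0.67],[-0.002,-0.0016,0.012,0,0,0,0.67],[0,0,0.012,0,0,0,0.67],[0,0,0.012,0,0,0,0.67],[0,0,0.012,0,0,0,0.67],[0,0,0.01,0,0,0,0.67],[0,0,0,0,0,0,0.67],[0,0,0,0,0,0,0.67]]

```text
t: 7.53
tool_pos: [0.4645, 0.1777, 0.0949]
eef_rot: [-0.0, 0.737, 0.676, -0.0]
wrist_force: [-0.2, -0.8, -0.7]
gripper_width: 0.0302
grasp_force: 0.0
```

```bash
python3 -c "
from h import *
st([(-.08,0,.094),(.16,0,.094)])"
```

```text
t 7.5333 box [-0.1228 -0.0006  0.0949] (along,across,z) F [-0.2 -0.8 -0.7] w 0.0302
rot err [-0.001 -0.     0.002]
to (-0.08, 0, 0.094) [0.0428 0.0007 0.0009]
to (0.16, 0, 0.094) [0.2828 0.0013 0.0009]
```

Request:
move_arm:
  targets:
    - [[0.006,0,0,0,0,0,0.67],[0.006,0,0,0,0,0,0.67],[0.006,0,0,0,0,0,0.67],[0.006,0,0,0,0,0,0.67],[0.006,0,0,0,0,0,0.67],[0.006,0,0,0,0,0,0.67],[0.006,0,0,0,0,0,0.67],[0.006,0,0,0,0,0,0.67],[0.006,0,0,0,0,0,0.67],[0.006,0,0,0,0,0,0.67],[0.006,0,0,0,0,0,0.67],[0.006,0,0,0,0,0,0.67]]

```text
t: 8.53
tool_pos: [0.4707, 0.2493, 0.0952]
eef_rot: [-0.0, 0.737, 0.676, -0.0]
wrist_force: [0.4, -1.9, -0.4]
gripper_width: 0.03
grasp_force: 0.8
```

```bash
python3 -c "
from h import *
im=cv2.resize(cams.read_camera('side')[180:400,250:410],(436,600))
st([(.16,0,.094)])
cv2.imwrite('pics/s3.png',im[:,:,::-1])"
```

```text
t 8.5833 box [-0.0497 -0.0006  0.0952] (along,across,z) F [-0.1  0.5  1.2] w 0.0302
rot err [ 0.    -0.001  0.002]
to (0.16, 0, 0.094) [0.2097 0.0009 0.0015]
```

View pics/s3.png

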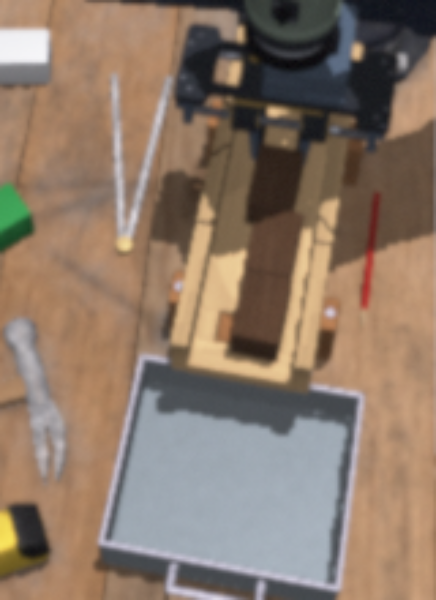

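Request:
move_arm:
  targets:
    - [[0.01,0,0,0,0,0,0.67],[0.016,0,0,0,0,0,0.67],[0.02,0,0,0,0,0,0.67],[0.02,0,0,0,0,0,0.67],[0.02,0,0,0,0,0,0.67],[0.02,0,0,0,0,0,0.67],[0.02,0,0,0,0,0,0.67],[0.02,0,0,0,0,0,0.67],[0.02,0,0,0,0,0,0.67],[0.02,0,0,0,0,0,0.67],[0.02,0,0,0,0,0,0.67],[0.014,0,0,0,0,0,0.67]]

```text
t: 9.58
tool_pos: [0.4895, 0.4713, 0.0951]
eef_rot: [-0.001, 0.737, 0.676, 0.001]
wrist_force: [0.5, -0.5, 1.6]
gripper_width: 0.0304
grasp_force: 0.7
```

Request:
move_arm:
  targets:
    - [[0,0,0,0,0,0,0.67],[0,0,0,0,0,0,0.67],[0,0,0,0,0,0,0.67],[0,0,0,0,0,0,0.67]]

```text
t: 9.92
tool_pos: [0.4896, 0.4672, 0.0951]
eef_rot: [-0.0, 0.737, 0.675, -0.0]
wrist_force: [0.9, -0.8, 0.5]
gripper_width: 0.0302
grasp_force: 0.1
```

```bash
python3 -c "
from h import *
im=cv2.resize(cams.read_camera('side')[180:400,250:410],(436,600))
st()
cv2.imwrite('pics/s4.png',im[:,:,::-1])"
```

```text
t 9.9667 box [ 0.1677 -0.0011  0.0952] (along,across,z) F [-0.8 -0.6 -0.3] w 0.03
rot err [-0.     0.001  0.001]
```

View pics/s4.png

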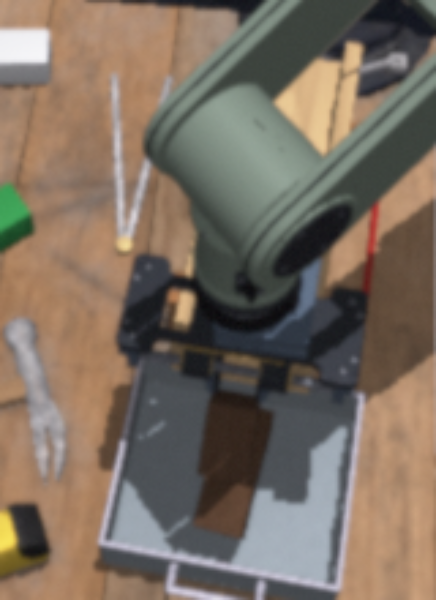

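Two blocks show in the tray, at about (235,465). The gripper hides the third spot, so I'll lift clear and look again.

Request:
move_arm:
  targets:
    - [[0,0,-0.01,0,0,0,0.67],[0,0,-0.02,0,0,0,0.67],[0,0,-0.025,0,0,0,0.67],[0,0,-0.025,0,0,0,0.67],[0,-0.03,-0.02,0,0,0,0.67],[0,-0.03,0,0,0,0,0.67],[0,-0.03,0,0,0,0,0.67],[0,-0.03,0,0,0,0,0.67],[0,-0.03,0,0,0,0,0.67],[0,-0.03,0,0,0,0,0.67],[0,-0.03,0,0,0,0,0.67],[0,0,0,0,0,0,0.67]]

```text
t: 10.97
tool_pos: [0.2762, 0.4858, 0.1965]
eef_rot: [-0.001, 0.736, 0.677, -0.001]
wrist_force: [-0.9, 0.8, 0.5]
gripper_width: 0.03
grasp_force: 0.0
```

```bash
python3 -c "
from h import *
a=cams.read_camera('side')[180:400,250:430]
b=cams.read_camera('top')[150:290,160:345]
b=cv2.resize(b,(400,303));a=cv2.resize(a,(400,489));o=np.zeros((489,800,3),np.uint8);o[:,:400]=a;o[:303,400:]=b
st()
cv2.imwrite('pics/s5.png',o[:,:,::-1])"
```

```text
t 11.0667 box [ 0.1682 -0.2115  0.1965] (along,across,z) F [ 1.1 -0.6 -0.1] w 0.0305
rot err [ 0.001 -0.002  0.003]
```

View pics/s5.png

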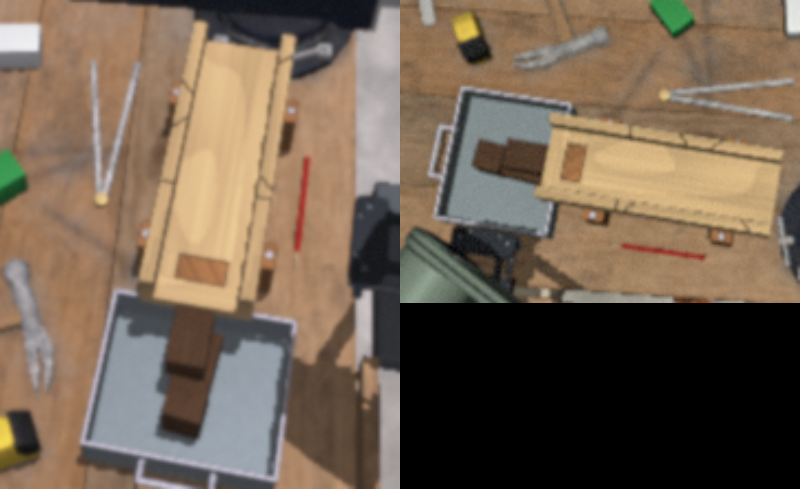

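The channel is empty and the stop is flush. The third block, at about (190,340), seems to rest on another one. I'll take an enlarged look at how it lies.

```bash
python3 -c "
from h import *
a=cams.read_camera('side')[310:380,300:360]
b=cams.read_camera('top')[205:245,185:235]
a=cv2.resize(a,(400,467),interpolation=3);b=cv2.resize(b,(400,320),interpolation=3);o=np.zeros((467,800,3),np.uint8);o[:,:400]=a;o[:320,400:]=b
o=np.clip(o.astype(float)*1.8,0,255).astype(np.uint8)
cv2.imwrite('pics/s6.png',o[:,:,::-1])"
```

```text
(no output)
```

View pics/s6.png

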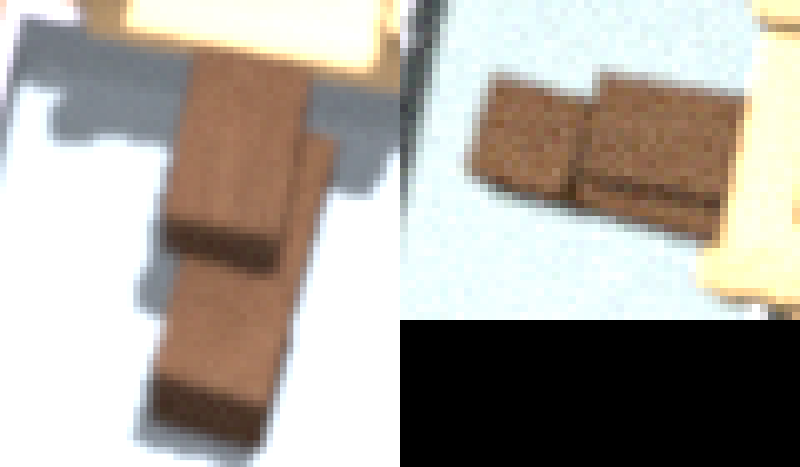

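```bash
python3 - <<'E'
from h import *
def tri(pt,ps):
    Ms=[];x=[]
    for n,p in(("top",pt),("side",ps)):
        m=cams.camera_model(n);Ms.append(np.c_[cv2.Rodrigues(m["rvec"])[0],m["tvec"]]);x.append(cv2.undistortPoints(np.float64(p).reshape(1,1,2),m["K"],None).reshape(2,1))
    X=cv2.triangulatePoints(*Ms,*x).ravel();return X[:3]/X[3]
S=lambda x,y:np.array([300+x/6.667,310+y/6.667])-.4
T=lambda x,y:np.array([185+(x-400)/8,205+y/8])-.4
B=np.c_[u,v,[0,0,1]]
for nm,t,s in(("up front far",(600,72),(165,222)),("up front near",(580,172),(278,242)),("low front far",(490,75),(152,378)),("low front near",(468,175),(268,408))):
    X=tri(T(*t),S(*s));print(nm,X.round(4),"box",((X-C)@B).round(4))
print("if z: up back at edge side",[((ray("side",[S(248,55)],z)[0]-C)@B).round(3).tolist() for z in(.045,.06,.083,.1)])
E
```

```text
up front far [0.516  0.5183 0.0795] box [0.221  0.0205 0.0795]
up front near [0.4782 0.5215 0.0796] box [ 0.2209 -0.0174  0.0796]
low front far [0.5155 0.564  0.0616] box [0.2665 0.016  0.0616]
low front near [0.4773 0.5689 0.0579] box [ 0.2679 -0.0225  0.0579]
if z: up back at edge side [[0.147, 0.003, 0.045], [0.152, 0.002, 0.06], [0.161, 0.001, 0.083], [0.168, 0.001, 0.1]]
```

Block 3 lies flat on the two lower blocks: its top is at z ≈ 0.08, and it spans 0.161 to 0.221 along the box axis. That puts it above the tray rim. I'll nudge it off sideways with a closed fingertip so that it settles on the tray floor.

Request:
move_arm:
  targets:
    - [[0.004,0.02,0.004,0,0,0,1],[0.004,0.02,0.004,0,0,0,1],[0.004,0.02,0.004,0,0,0,1],[0.004,0.02,0.004,0,0,0,1],[0.004,0.02,0.004,0,0,0,1],[0.004,0.02,0.004,0,0,0,1],[0.004,0.02,0.004,0,0,0,1],[0.004,0.02,0.004,0,0,0,1],[0,0,0,0,0,0,1],[0,0,0,0,0,0,1],[0,0,0,0,0,0,1]]

```text
t: 12.08
tool_pos: [0.4432, 0.5036, 0.163]
eef_rot: [-0.0, 0.738, 0.675, -0.0]
wrist_force: [-0.3, 0.3, -0.4]
gripper_width: 0.0004
grasp_force: 0.0
```

```bash
python3 -c "
from h import *
st([(.2,-.05,.067)])"
```

```text
t 12.0833 box [ 0.1999 -0.0507  0.163 ] (along,across,z) F [-0.3  0.3 -0.4] w 0.0004
rot err [-0.001  0.     0.   ]
to (0.2, -0.05, 0.067) [0.0001 0.0007 0.096 ]
```

Request:
move_arm:
  targets:
    - [[0,0,0.016,0,0,0,1],[0,0,0.02,0,0,0,1],[0,0,0.02,0,0,0,1],[0,0,0.016,0,0,0,1],[0,0,0.012,0,0,0,1],[0,0,0.012,0,0,0,1],[0,0,0,0,0,0,1],[0,0,0,0,0,0,1]]

```text
t: 12.75
tool_pos: [0.4426, 0.5042, 0.0672]
eef_rot: [-0.0, 0.737, 0.676, -0.0]
wrist_force: [-0.0, -0.8, 0.2]
gripper_width: 0.0008
grasp_force: 0.0
```

Request:
move_arm:
  targets:
    - [[0,0.006,0,0,0,0,1],[0,0.006,0,0,0,0,1],[0,0.006,0,0,0,0,1],[0,0.006,0,0,0,0,1],[0,0.006,0,0,0,0,1],[0,0.006,0,0,0,0,1],[0,0.006,0,0,0,0,1]]

```text
t: 13.33
tool_pos: [0.4855, 0.5004, 0.0674]
eef_rot: [-0.0, 0.737, 0.676, 0.0]
wrist_force: [0.7, -0.1, 0.8]
gripper_width: 0.0003
grasp_force: 0.2
```

Request:
move_arm:
  targets:
    - [[0,0.006,0,0,0,0,1],[0,0.006,0,0,0,0,1],[0,0.006,0,0,0,0,1],[0,0.006,0,0,0,0,1],[0,0.004,0,0,0,0,1],[0,0,0,0,0,0,1],[0,0,0,0,0,0,1]]

```text
t: 13.92
tool_pos: [0.5127, 0.498, 0.0671]
eef_rot: [-0.0, 0.737, 0.676, -0.0]
wrist_force: [0.6, -0.5, -0.4]
gripper_width: 0.0005
grasp_force: 0.0
```

Request:
move_arm:
  targets:
    - [[0,-0.004,-0.006,0,0,0,1],[0,0,-0.02,0,0,0,1],[0,0,-0.03,0,0,0,1],[0,0,-0.03,0,0,0,1],[0,-0.03,-0.03,0,0,0,1],[0,-0.035,0,0,0,0,1],[0,-0.035,0,0,0,0,1],[0,-0.035,0,0,0,0,1],[0,-0.035,0,0,0,0,1],[0,-0.035,0,0,0,0,1],[0,-0.03,0,0,0,0,1],[0,0,0,0,0,0,1]]

```text
t: 14.92
tool_pos: [0.2691, 0.5186, 0.1836]
eef_rot: [-0.001, 0.736, 0.677, -0.001]
wrist_force: [-1.1, 0.3, -0.6]
gripper_width: 0.0004
grasp_force: 0.0
```

```bash
python3 - <<'E'
from h import *
st()
for n,(x0,y0,x1,y1) in(("top",(180,190,232,258)),("side",(288,300,384,398))):
    im=cams.read_camera(n);cv2.imwrite(f"pics/f_{n}.png",im[:,:,::-1])
    h=cv2.cvtColor(im,cv2.COLOR_RGB2HSV);old=cv2.cvtColor(cv2.imread(f"pics/{n}0.png"),cv2.COLOR_BGR2HSV)
    f=lambda h:((h[...,0]<20)&(h[...,1]>70)&(h[...,2]<130))[y0:y1,x0:x1]
    m=f(h)
    print(n,x0,y0);V=h[y0:y1,x0:x1,2]
    for j in range(0,m.shape[0],2): print("%3d "%(y0+j)+"".join(("#" if V[j,i]>62 else "x") if m[j,i] else "." for i in range(m.shape[1])))
E
```

```text
t 14.9167 box [ 0.1995 -0.2254  0.1836] (along,across,z) F [-1.1  0.3 -0.6] w 0.0004
rot err [-0.003  0.     0.006]
top 180 190
190 ....................................................
192 ....................................................
194 ######..............................................
196 .##.................................................
198 ##.##...............................................
200 #####...............................#########.......
202 #####...............................##############..
204 ####...............................##############...
206 ####...............................##############...
208 ..................................#################.
210 ...................................###############..
212 ##......................................xxxxxx####..
214 #...................................................
216 #................######.............................
218 #...............#############.......................
220 #..............#############xxx##...................
222 ...............############xxx##########............
224
[... 5227 characters left out ...]
........................................................................................######
386 ..........................................................................................######
388 ######...................................................................................#######
390 ##..############.........................................................................#######
392 #............#########...................................................................#######
394 #.............########..........#####.........................................................##
396 #............#######.#....................######................................................
```

```bash
python3 - <<'E'
from h import *
B=np.c_[u,v,[0,0,1]]
def tri(pt,ps):
    Ms=[];x=[]
    for n,p in(("top",pt),("side",ps)):
        m=cams.camera_model(n);Ms.append(np.c_[cv2.Rodrigues(m["rvec"])[0],m["tvec"]]);x.append(cv2.undistortPoints(np.float64(p).reshape(1,1,2),m["K"],None).reshape(2,1))
    X=cv2.triangulatePoints(*Ms,*x).ravel();return ((X[:3]/X[3]-C)@B).round(3)
print("b3",tri((216,200),(301,345)),tri((214,211),(316,348)))
print("b1 front",tri((196,216.5),(324,367)),tri((194,227),(341,371)))
for n,r in(("top",(170,185,232,200)),("top",(170,190,195,262)),("side",(285,385,330,400)),("side",(285,330,300,395))):
    a,b=[cv2.imread(f"pics/{k}.png",0)[r[1]:r[3],r[0]:r[2]].astype(np.float32) for k in(n+"0","f_"+n)]
    print(n,r,cv2.phaseCorrelate(a,b),np.abs(a-b).mean())
E
```

```text
b3 [0.221 0.074 0.034] [0.22  0.039 0.032]
b1 front [0.266 0.011 0.056] [ 0.266 -0.024  0.053]
top (170, 185, 232, 200) ((0.0031345328607983447, 0.6640545448188879), 0.8813600185016791) 4.263441
top (170, 190, 195, 262) ((0.5111916225761615, 0.5119257061057851), 0.4843924085299174) 7.904444
side (285, 385, 330, 400) ((0.4543088670071391, 0.4131525086512271), 0.9953765551249186) 2.0681481
side (285, 330, 300, 395) ((0.5690785428062286, -0.003401975252046441), 0.9016453989126064) 3.299487
```

```bash
python3 -c "
from rig import manip
print(manip.close_job())"
```

```text
the job is handed in; nothing more can be done
None
```

I pressed the length stop down flush and swept all three walnut blocks off the open end into the tray; block 3 landed on top of the others, so I nudged it sideways onto the tray floor; the tray showed no measurable shift, and the job was handed in at about 15 s.

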